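# Pack the travel atomiser into its cradle and lock it

### The arm

A 6-joint arm with a two-finger parallel gripper is mounted at the origin on the work surface. World frame = base frame: x ahead of the robot, y to its left, z up, the work surface at z = 0. Lengths are in m, angles in degrees, forces in N, time in s.
With the tool pointing down it reaches from about 0.35 to 0.875 m from the base axis. Payload 4.2 kg.
Tool frame: the origin (TCP) lies midway between the tips of the shut fingers; the grasp point (between the pads) lies 19 mm behind it; z points along the fingers, y is the line along which they close (so a half turn about z gives the same grasp; the last joint's range is limited). The gripper opens to 87 mm and grips with 3 to 60 N. Pads are 19 mm wide; open, the fingers measure 117 mm over their backs; the gripper's body (75 mm by 190 mm) begins 51 mm behind the grasp point.
Start: joints at [-49.297, 22.042, 0.453, 0, -68.411, -14.817], TCP at [0.273, -0.562, 0.223] pointing down, gripper open.
Joint ranges: [-179.83, 179.83], [-69.29, 118.12], [-61.27, 80.66], [-181.25, 117.63], [-171.15, -9.14], [-177.46, 177.46]. Speed limits (degrees/s): [159.86, 159.86, 180, 180, 180, 180].

### API

Orientations are given as [roll, pitch, yaw] about the fixed x, y, z axes, in that order (R = Rz(yaw) Ry(pitch) Rx(roll)).
In Python, from workcell import env gives the robot as it stands. The module is installed in compiled form; this text tells all that it offers. Calls block until the motion is done:
- env.goto(position, orientation): joint-space move of the TCP to a pose.
- env.move_straight(position, rotation=None, rate=0.15, force_limit=None): straight line of the TCP; rotation=None keeps the orientation; rate is the mean speed in m/s. With force_limit (N) it stops when the force on the tool has changed by that much, and returns True; else False.
- env.set_joints(angles): joint-space move.
- env.gripper_to(opening, grasp_force=None): opening from 0.0 (shut) to 1.0 (fully open); grasp_force is the grip in N (None keeps the last); returns when the fingers have stopped.
- env.dwell(seconds).
- env.inverse_kinematics(position, orientation): joint angles nearest the present ones, or None.
- env.read_state(): the state.
- env.grab_frame(name): name is "scene" or "top" or "wrist"; returns a dict with "image" (480x640x3 uint8, blue, green, red), "fx", "fy", "cx", "cy" (pixels), "position" and "orientation" of the camera in the world. Camera axes: x right, y up, looking along -z (the intrinsics and any distortion apply to the point x, -y, -z); pixel columns grow to the right and rows downward; lengths in m; the calibration is good to about 2 mm. The wrist camera is an equidistant fisheye: a pixel r from the principal point sees the ray r / f radians off the axis. A picture is of the moment at which its call begins. There is no depth.
A pose or a line that the arm cannot do raises env.Unreachable and nothing moves.
- env.close_job(): hands the job in; it is judged then, once.
Trained networks look in a picture, given as the dict that the camera call returned (one of the last four; its "shot" number tells which), for a name from the list of things; names that differ only in an ending like _2 or _b are one class to them, and where a whole thing is asked for, a point or a joint stands for the part that bears it (a point fixed in the world has none). Each returns a list of dicts, best first, with "score" (0 to 1); they miss things now and then, are a little off and sometimes report something else, mostly with a low value. They report only what shows in the picture. A call takes as long as a camera call. They do not tell look-alikes from the thing itself.
- env.search_frame(picture, thing): "xyz" ([x, y, z] in m, in world coordinates, good to about 4 mm: the middle of the surface that is visible of it).
- env.trace(picture, thing): "mask" (480x640 bool, what is visible of it).
The state is a dict: "clock": time; "joint_positions": joint angles; "qvel": joint speeds; "joint_torque": joint torques, N m; "position": TCP position; "tool_rot": TCP orientation; "force": force on the tool from outside, world axes, zero at the start; "wrist_torque": the same for the moment, N m; "opening": opening from 0.0 (shut) to 1.0 (fully open); "finger_force": force on a finger pad.
Only numpy, scipy, OpenCV 4.12 (cv2) and the standard library are available. Lean on these libraries where they do the work, as an engineer would, in place of code of your own. Each camera call takes 0.05 s, during which the arm holds its last target. There are 200 camera calls.

### The job

Pinch the standing travel atomiser by its two side studs, press its foot on the counter and let it pivot within the fingers until it lies level in your grip, then carry it over and lower it, still held, fully down into the dark wooden cradle with the nozzle in the narrow end. Let go and swing the cradle's locking lever fully shut across it. Leave the other things on the counter as they stand.

Things in the scene. Friction and masses are not known exactly. Their poses are not given: they have to be found in the camera images.
- counter: Pale stone counter, the work surface, top at z = 0; fixed.
- atomiser: Travel perfume atomiser, 130 mm long, 90 g, standing on its foot: square gilded metal body 24 x 24 mm, 108 mm long, then a round steel nozzle 14 mm across, 22 mm long. Origin: centre of the square foot face. x: along it, foot to nozzle tip (up at the start); y: through the two studs.
- atomiser_studs (a point): Midpoint between the atomiser's two round steel finger studs, on its axis, 80 mm from the foot (50 mm below the nozzle tip). The studs are discs 14 mm across standing 3 mm out of the +y and -y faces: 30 mm over both. Pinched there it keeps its angle when carried; with its foot pressed down at 10 to 20 N it pivots, pressed less it may slide. Axes as the atomiser's.
- cradle: Fixed dark wooden cradle, open at the top; base 80 (x) x 164 (y) x 8 mm, walls up to 32 mm above the counter. Origin: centre of its underside; z up. The atomiser lies in it along y, foot towards -y, nozzle towards +y. Between y = -20 and 47 mm it has no side walls: room for the fingers at the studs.
- cradle_foot (a point): Middle of the floor of the cradle's wide foot pocket, 8 mm above the counter at x = 0, y = -45 mm in the cradle's frame. The pocket is 31 mm wide between walls 5 mm thick, from y = -69 (end wall) to y = -20 mm.
- cradle_notch (a point): Middle of the floor of the cradle's narrow nozzle notch, 8 mm above the counter at x = 0, y = 58 mm in the cradle's frame. The notch is 22 mm wide between cheeks 7 mm thick, from y = 47 to y = 69 mm (end wall).
- cradle_seat (a point): Point 20 mm above the counter over the cradle's origin (pocket floor at 8 mm), where the middle of the packed atomiser's length and thickness lies; axes as the cradle's. Packed, its foot is at y = -65 mm, its studs at y = +15 mm, its nozzle tip at y = +65 mm, each with 4 mm of play.
- lever (a joint): Angle of the cradle's brass locking lever about an upright hinge: 0 = fully shut on its stop, pointing along the cradle's -x over the foot pocket; opens anticlockwise seen from above (1.57 = along the cradle's -y), limit 1.75. Starts open, 1.15 to 1.6; stays where left; about 0.5 N at the pin moves it. Bar 12 mm wide, 37 to 43 mm above the counter, 5 mm over the packed atomiser.
- lever_hinge (a point): Point on the lever's hinge axis, 40 mm above the counter, at x = 30, y = -45 mm in the cradle's frame.
- lever_pin (a point): Top centre of the upright round pin, 12 mm across, on the lever's free end, 77 mm from the hinge axis. The pin stands from 43 to 85 mm above the counter; push it to swing the lever.
- oud0: Amber glass oud bottle with crystal stopper, 60 mm across, 127 mm tall, on the gilded tray; bystander. Origin: centre of its underside.
- oud1: As oud0, in the middle of the tray, 54 mm across, 147 mm tall; bystander.
- oud2: As oud0, 66 mm across, 117 mm tall; bystander.
- burner: White porcelain incense burner, 92 mm across, 95 mm tall; bystander. Origin: centre of its underside.
- lipstick: Round gold plastic lipstick tube standing upright, 21 mm across, 76 mm tall, without studs; bystander. Origin: centre of its underside.
- cream_jar: White porcelain jar with a gold cap, 64 mm across, 50 mm tall; bystander. Origin: centre of its underside.
- brush: Brush with a dark wooden handle, 170 mm long, lying flat; bystander.
- dish: Shallow white porcelain dish, 90 mm across, 22 mm tall; bystander. Origin: centre of its underside.
Things that resemble listed ones, but are neither listed nor needed, are in the scene too. What is shaped like the cradle but purple is not meant.

How it is judged:
By the outcome, as a careful person would: the job done as asked, in the order asked, and still so for the second after the job is handed in, with the robot touching nothing.
It also fails if it takes over 67 s, if anything falls off the work surface, if the arm or the gripper's body presses on something with over 40 N, if the wrist force passes 120 N, or if a joint passes its speed limit or range.

## Working session

There is one attempt and no reset: what is moved stays moved. The work goes in short steps, each a Python script; the robot and the scene stay as the last script left them, time stands still between calls to the robot, and variables do not carry over. Pictures are saved under pics/ and viewed, at most 10 in all, crops included, and the job is handed in when it is done.

```bash
mkdir -p pics; python3 - <<'E'
from workcell import env
import cv2, numpy as np
np.set_printoptions(precision=4,suppress=True)
fs={}
for n in("scene","top"):
    f=env.grab_frame(n); cv2.imwrite(f"pics/{n}0.png",f["image"]); fs[n]=f
    print(n,f["fx"],f["cx"],f["cy"],f["position"],f["orientation"])
for n in fs:
    for t in("atomiser","cradle","lever","lever_pin","atomiser_studs","lipstick","cradle_seat"):
        try: print(n,t,[(np.round(d["xyz"],3).tolist(),round(d["score"],2)) for d in env.search_frame(fs[n],t)])
        except Exception as e: print(n,t,e)
s=env.read_state();print(s)
E
```

```text
scene 455.13232234994024 320.9286950328056 237.45338592153465 [1.1039 0.5002 1.1973] [ 35.6252  -0.6409 134.2866]
top 553.2858317826489 322.9078464960568 233.13656410579918 [ 0.352  -0.0433  1.3942] [  7.1269   1.377  -91.1125]
scene atomiser [([0.521, 0.206, 0.077], 0.69)]
scene cradle [([0.707, 0.147, 0.007], 0.96), ([0.337, -0.229, 0.01], 0.83), ([0.28, -0.535, 0.006], 0.68), ([0.548, -0.159, 0.01], 0.6), ([0.558, 0.391, 0.086], 0.28)]
scene lever [([0.323, -0.277, 0.045], 0.67), ([0.257, -0.572, 0.044], 0.58), ([0.555, 0.388, 0.083], 0.52), ([0.716, 0.102, 0.041], 0.51)]
scene lever_pin [([0.713, 0.099, 0.045], 0.74), ([0.253, -0.576, 0.046], 0.57), ([0.326, -0.277, 0.044], 0.42), ([0.763, -0.254, 0.05], 0.16)]
scene atomiser_studs [([0.519, 0.206, 0.081], 0.71)]
scene lipstick []
scene cradle_seat [([0.337, -0.234, 0.006], 0.86), ([0.546, -0.16, 0.008], 0.71), ([0.71, 0.14, 0.004], 0.65), ([0.283, -0.539, 0.007], 0.59), ([0.521, 0.206, 0.082], 0.2)]
top atomiser [([0.503, 0.202, 0.101], 0.7)]
top cradle [([0.296, -0.463, 0.011], 0.77), ([0.701, 0.143, 0.01], 0.71), ([0.326, -0.2
[... 306 characters left out ...]
)]
top lipstick []
top cradle_seat [([0.7, 0.146, 0.007], 0.85), ([0.294, -0.465, 0.003], 0.81), ([0.498, 0.196, 0.101], 0.62), ([0.335, -0.226, 0.004], 0.6), ([0.544, -0.161, 0.006], 0.59)]
{'clock': 0.8, 'joint_positions': array([-49.2967,  22.0393,   0.4527,  -0.0016, -68.4112, -14.8169]), 'qvel': array([ 0.1401, -0.0073, -0.0016, -0.0397,  0.0195,  0.137 ]), 'joint_torque': array([  0.0014, -39.0406,  18.7618,   4.2239,   0.0157,  -0.    ]), 'position': array([ 0.2729, -0.5622,  0.2226]), 'tool_rot': array([-179.9982,    0.002 , -154.1141]), 'force': array([-0.2721, -0.4351, -0.291 ]), 'wrist_torque': array([ 0.0016, -0.015 , -0.0656]), 'finger_force': 0.0, 'opening': 0.9969446105538813}
```

View pics/scene0.png

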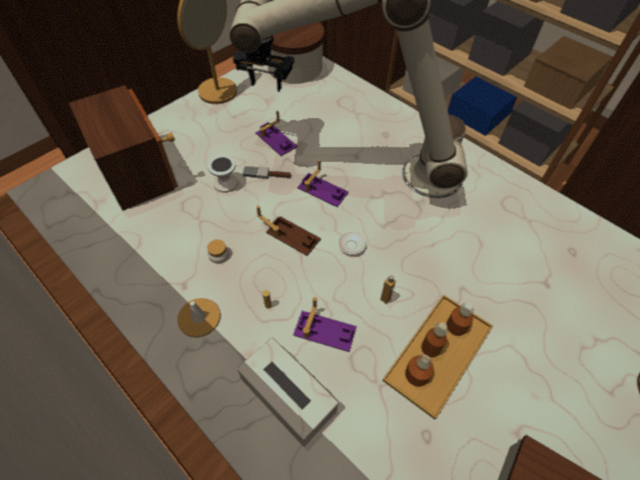

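View pics/top0.png

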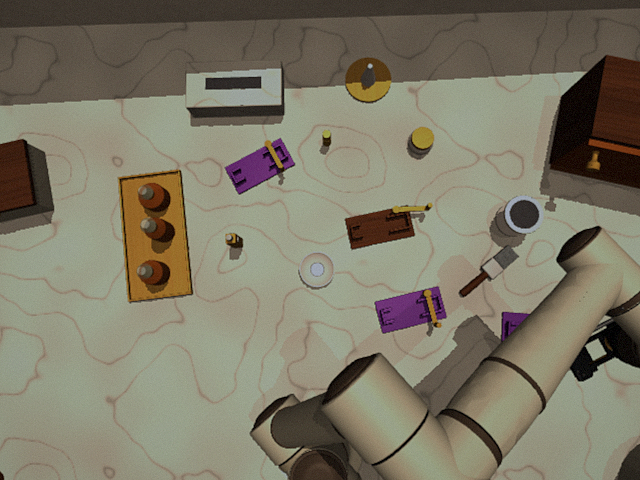

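The brown cradle is at about (380,228) in the top view, near (0.545,-0.16), with its lever at the right-hand (−y) end. The atomiser is at (234,240), near (0.515,0.205). The three purple cradles and the lipstick at (326,138) are decoys. Next I'll take closer wrist views of the cradle and the atomiser.

```bash
cat > h.py <<'E'
from workcell import env
import cv2, numpy as np
from scipy.spatial.transform import Rotation as Rot
np.set_printoptions(precision=4,suppress=True)
def cam(f):
    return np.array(f["position"]),Rot.from_euler("xyz",f["orientation"],degrees=True).as_matrix()
def ray(f,uv,fish):  # pixels -> world ray directions
    uv=np.atleast_2d(uv).astype(float); a=(uv[:,0]-f["cx"])/f["fx"]; b=(uv[:,1]-f["cy"])/f["fy"]
    if fish:
        r=np.hypot(a,b)+1e-12; d=np.c_[np.sin(r)*a/r,-np.sin(r)*b/r,-np.cos(r)]
    else: d=np.c_[a,-b,-np.ones_like(a)]
    return d@cam(f)[1].T
def onplane(f,uv,z,fish=True):
    p,_=cam(f); d=ray(f,uv,fish); return p+d*((z-p[2])/d[:,2])[:,None]
def rectify(f,c,z,size,px=0.0005):
    """orthographic view of plane z about c: image up=+x world, left=+y"""
    n=int(size/px); i,j=np.mgrid[0:n,0:n]
    W=np.stack([c[0]+(n/2-i)*px, c[1]+(n/2-j)*px, np.full(i.shape,z)],-1)
    p,R=cam(f); q=(W-p)@R; x,y,w=q[...,0],-q[...,1],-q[...,2]
    rr=np.hypot(x,y)+1e-12; t=np.arctan2(rr,w)
    return cv2.remap(f["image"],(f["fx"]*t*x/rr+f["cx"]).astype(np.float32),(f["fy"]*t*y/rr+f["cy"]).astype(np.float32),cv2.INTER_LINEAR)
def show(f,t):
    r=env.search_frame(f,t); print(t,[(np.round(d["xyz"],3).tolist(),round(d["score"],2)) for d in r]); return r
E
python3 - <<'E'
from h import *
import pickle
def look(p,yaws,tag,c,things):
    for y in yaws:
        q=env.inverse_kinematics(p,[180,0,y]); print(y,q)
    env.goto(p,[180,0,yaws[0]]); env.dwell(0.2)
    f=env.grab_frame("wrist"); print(f["position"],f["orientation"],f["fx"],env.read_state()["clock"])
    for t in things: show(f,t)
    pickle.dump(f,open(tag+".pkl","wb"))
    a=rectify(f,c,0.008,0.30); cv2.imwrite(f"pics/{tag}.png",cv2.resize(a,(600,600)))
    cv2.imwrite(f"pics/{tag}_raw.png",f["image"])
look([0.50,-0.16,0.33],[-81,99],"crad",[0.545,-0.17],["cradle","lever_pin","lever","lever_hinge"])
look([0.47,0.20,0.33],[-81,99,0],"atom",[0.51,0.205],["atomiser","atomiser_studs"])
E
```

```text
-81 [ -0.0229   8.7967  -2.4677   0.     -78.7356   9.0229]
99 [  -0.0229    8.7967   -2.4677    0.      -78.7356 -170.9771]
[ 0.5128 -0.245   0.4911] [ -17.8886    0.0042 -171.1152] 371.64829954431775 2.7833
cradle [([0.545, -0.168, 0.01], 0.9), ([0.706, 0.084, 0.008], 0.79), ([0.336, -0.232, 0.011], 0.56), ([0.277, -0.459, 0.009], 0.56)]
lever_pin [([0.333, -0.279, 0.043], 0.77), ([0.58, -0.231, 0.041], 0.72), ([0.438, 0.008, 0.012], 0.44)]
lever [([0.329, -0.276, 0.044], 0.63), ([0.579, -0.235, 0.043], 0.59)]
lever_hinge [([0.275, -0.457, 0.006], 0.94), ([0.548, -0.168, 0.011], 0.79), ([0.71, 0.08, 0.006], 0.62), ([0.402, -0.393, 0.022], 0.29)]
-81 [ 41.2825   7.3106  -4.2382   0.     -78.4511 -32.2825]
99 [ 41.2825   7.3106  -4.2382   0.     -78.4511 147.7175]
0 [ 41.2825   7.3106  -4.2382   0.     -78.4511  48.7175]
[0.4832 0.1148 0.4915] [ -17.8812    0.0401 -171.1308] 371.64829954431775 4.5833
atomiser [([0.507, 0.195, 0.11], 0.89)]
atomiser_studs [([0.509, 0.192, 0.107], 0.97)]
```

```bash
python3 - <<'E'
from h import *
import pickle
f=pickle.load(open("atom.pkl","rb"))
a=rectify(f,[0.512,0.205],0.08,0.12,0.0003); b=rectify(f,[0.512,0.205],0.0,0.12,0.0003)
cv2.imwrite("pics/atom2.png",np.hstack([a,b]))
E
```

```text
(no output)
```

View pics/crad.png

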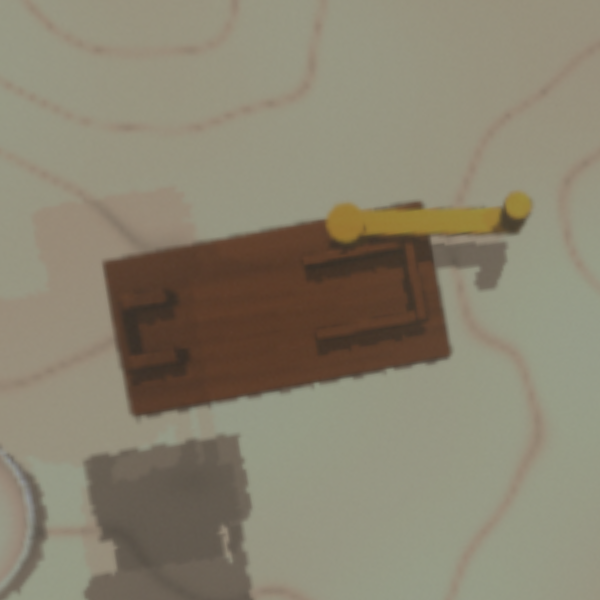

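View pics/atom2.png

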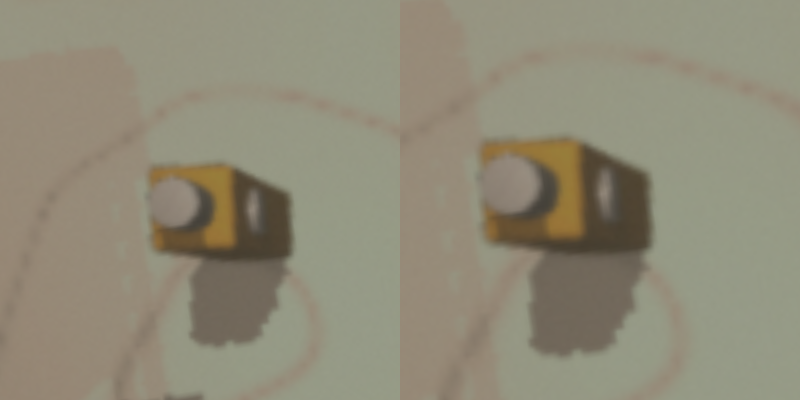

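The cradle's base corners are at about (105,262), (420,202), (450,355) and (134,415), which gives a yaw of about 10.8°. The lever lies open, with its hinge at (346,222) and pin at (516,208). The atomiser's stud is visible on the face towards −y at (255,210), so the stud axis runs along world y. I'll refine both poses numerically.

```bash
python3 - <<'E'
from h import *
import pickle
f=pickle.load(open("crad.pkl","rb")); c=[0.545,-0.17]
a=rectify(f,c,0.008,0.30); h=cv2.cvtColor(a,cv2.COLOR_BGR2HSV)
i=a.astype(int); m=((i[...,2]-i[...,0]>18)&(i[...,2]<130)&(h[...,1]>90)).astype(np.uint8)
m=cv2.morphologyEx(m,cv2.MORPH_OPEN,np.ones((9,9)))
n,l,s,_=cv2.connectedComponentsWithStats(m); k=1+np.argmax(s[1:,4]); r=cv2.minAreaRect(np.argwhere(l==k)[:,::-1].astype(np.float32)); print("rect",r)
bx=cv2.boxPoints(r); W=np.c_[c[0]+(300-bx[:,1])*.0005,c[1]+(300-bx[:,0])*.0005]; print(W, W.mean(0))
# yellow lever: mask and pin
y=((h[...,0]>15)&(h[...,0]<32)&(h[...,1]>150)).astype(np.uint8)
print("yellow",cv2.minAreaRect(np.argwhere(y)[:,::-1].astype(np.float32)))
f=pickle.load(open("atom.pkl","rb")); c=[0.512,0.205]
a=rectify(f,c,0.108,0.12,0.0003);h=cv2.cvtColor(a,cv2.COLOR_BGR2HSV)
m=((h[...,1]>120)&(h[...,2]>105)).astype(np.uint8); 
hull=cv2.convexHull(np.argwhere(m)[:,::-1].astype(np.float32)); r=cv2.minAreaRect(hull); print(r)
print("atom centre",c[0]+(200-r[0][1])*.0003,c[1]+(200-r[0][0])*.0003)
cv2.imwrite("pics/seg.png",np.hstack([a,np.dstack([m*255]*3)]))
E
```

```text
rect ((276.7782287597656, 308.76300048828125), (156.9227752685547, 323.3210144042969), 79.17698669433594)
[[ 0.564  -0.0716]
 [ 0.5943 -0.2304]
 [ 0.5173 -0.2451]
 [ 0.4869 -0.0864]] [ 0.5406 -0.1584]
yellow ((427.16412353515625, 218.75807189941406), (34.99758529663086, 202.95033264160156), 86.59355926513672)
((214.29957580566406, 213.28335571289062), (75.27651977539062, 77.16468048095703), 88.40885925292969)
atom centre 0.5080149932861329 0.20071012725830076
```

View pics/seg.png

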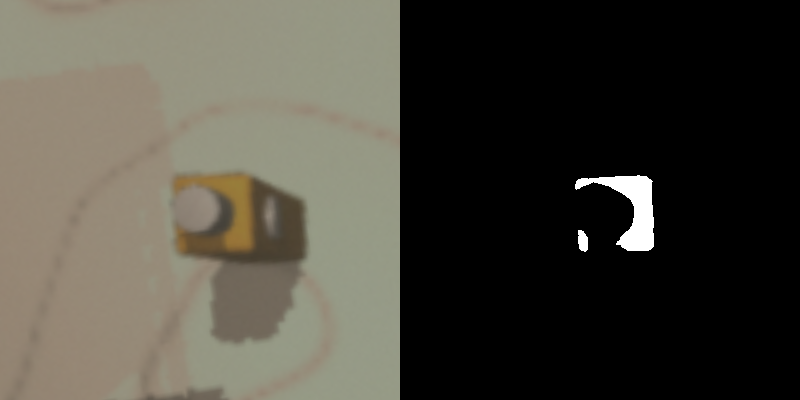

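Both fits look sound. The atomiser is at (0.508,0.2007) with yaw about 1.6°, and the cradle is at (0.5406,-0.1584) with yaw 10.8°. Now I'll grip, lift, tilt and touch the foot down.

```bash
cat >> h.py <<'E'
YAW=1.6; OFF=0.009   # stud lies OFF behind the TCP
def pose(S,phi,yaw=YAW):
    R=Rot.from_euler("xyz",[180,-phi,yaw],degrees=True)
    return np.array(S)+OFF*R.apply([0,0,1]),[180,-phi,yaw]
def arc(E,th,dz=0,yaw=YAW):  # stud position with foot edge on E, tilted by th
    t=np.radians(th); d=-np.array([np.cos(np.radians(yaw)),np.sin(np.radians(yaw)),0])
    return np.array([E[0],E[1],0])+d*(.08*np.sin(t)-.012*np.cos(t))+np.array([0,0,.08*np.cos(t)+.012*np.sin(t)+dz])
def st(): s=env.read_state(); return s["clock"],s["position"],s["force"],s["opening"],s["finger_force"]
E
python3 - <<'E'
from h import *
E=[0.50,0.13]
for th in range(30,91,10):
    if env.inverse_kinematics(*pose(arc(E,th),30*(90-th)/60)) is None: print("no ik",th)
c=[0.508,0.2007]
env.goto([*c,0.22],[180,0,YAW])
env.move_straight([*c,0.071],rate=0.15,force_limit=8)
print(st())
env.gripper_to(0.45); env.gripper_to(0.0,30); print(st())
env.move_straight([*c,0.13],rate=0.15)
env.dwell(0.1); print(st())
f=env.grab_frame("wrist"); cv2.imwrite("pics/grip.png",f["image"][:, :])
E
```

```text
no ik 30
no ik 40
no ik 50
no ik 60
(7.1583, array([0.5087, 0.2011, 0.0719]), array([-0.3577,  0.0041, -0.297 ]), 1.0039750587304308, 0.0)
(8.55, array([0.508 , 0.2007, 0.071 ]), array([0.5489, 0.4495, 0.8713]), 0.3411326874383491, 29.99997228384018)
(9.1917, array([0.507 , 0.2001, 0.1285]), array([ 0.3761,  0.083 , -0.3842]), 0.3372504215029778, 29.999848902225494)
```

View pics/grip.png

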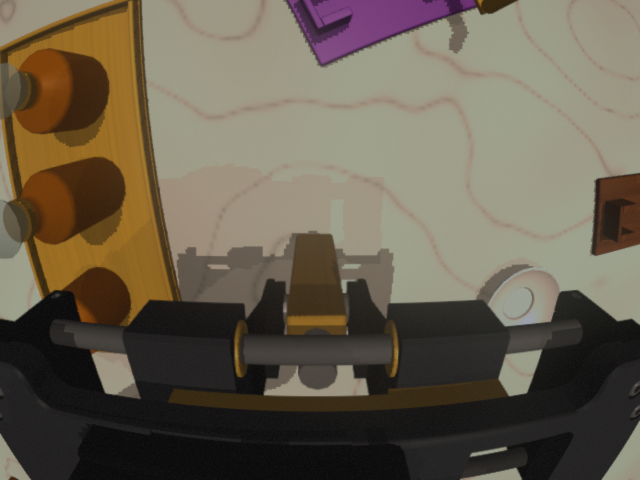

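The atomiser is pinched: it sits upright between the fingers around (317,300), and the opening matches 30 mm. The tilted poses are out of reach at this spot, so I'll scan for a clear place and yaw where they work.

```bash
python3 - <<'E'
from h import *
for yaw in (YAW,-40,-79):
  for x in (.45,.5,.55,.6,.65):
    for y in (.0,.05,.1,.13):
      ok=[]
      for ph in (30,20):
        q=[env.inverse_kinematics(*pose(arc([x,y],th,0,yaw),ph*(90-th)/(90-ph),yaw)) for th in range(ph,91,10)]
        if all(v is not None for v in q): ok.append((ph,np.round(np.ptp(np.array(q),0)).astype(int).tolist()))
      if ok: print(yaw,x,y,ok)
f=env.grab_frame("top")
for t in("dish","cream_jar","lipstick"): show(f,t)
E
```

```text
1.6 0.6 0.0 [(20, [2, 8, 13, 29, 23, 26])]
1.6 0.6 0.13 [(20, [7, 8, 18, 53, 25, 46])]
1.6 0.65 0.0 [(20, [1, 7, 10, 18, 21, 17])]
1.6 0.65 0.05 [(20, [1, 7, 12, 25, 22, 23])]
1.6 0.65 0.1 [(20, [2, 7, 14, 31, 23, 28])]
1.6 0.65 0.13 [(20, [2, 7, 15, 34, 23, 30])]
-40 0.45 0.05 [(20, [9, 9, 15, 58, 2, 49])]
-40 0.45 0.1 [(20, [6, 8, 14, 51, 1, 44])]
-40 0.45 0.13 [(30, [5, 7, 20, 71, 8, 66]), (20, [5, 8, 13, 47, 1, 42])]
-40 0.5 0.0 [(20, [9, 9, 17, 62, 8, 52])]
-40 0.5 0.05 [(20, [7, 8, 16, 55, 5, 47])]
-40 0.5 0.1 [(30, [8, 7, 22, 80, 6, 71]), (20, [5, 7, 14, 49, 3, 43])]
-40 0.5 0.13 [(30, [6, 7, 21, 73, 6, 67]), (20, [4, 7, 14, 46, 2, 40])]
-40 0.55 0.0 [(30, [17, 9, 25, 101, 13, 85]), (20, [7, 8, 17, 56, 10, 48])]
-40 0.55 0.05 [(30, [12, 8, 24, 89, 10, 77]), (20, [5, 7, 16, 51, 8, 44])]
-40 0.55 0.1 [(30, [8, 7, 23, 78, 8, 70]), (20, [4, 7, 14, 46, 6, 40])]
-40 0.55 0.13 [(30, [6, 7, 22, 72, 7, 66]), (20, [3, 7, 14, 43, 5, 38])]
-40 0.6 0.0 [(30, [14, 8, 26, 95, 15, 81]), (20, [4, 7, 16, 49, 12, 42])]
-40 0.6 0.05 [(30, [10, 8, 25, 85, 12, 74]), (20, [4, 7, 15, 45, 10, 40])]
-4
[... 1295 characters left out ...]
11, 20])]
-79 0.6 0.0 [(30, [6, 3, 12, 40, 8, 38]), (20, [3, 4, 8, 28, 5, 24])]
-79 0.6 0.05 [(30, [6, 2, 10, 37, 11, 35]), (20, [2, 4, 7, 26, 7, 22])]
-79 0.6 0.1 [(30, [6, 2, 8, 34, 13, 31]), (20, [2, 4, 6, 25, 9, 20])]
-79 0.6 0.13 [(30, [6, 1, 7, 32, 14, 29]), (20, [2, 3, 5, 23, 9, 19])]
-79 0.65 0.0 [(30, [5, 3, 12, 39, 7, 36]), (20, [2, 4, 8, 27, 4, 22])]
-79 0.65 0.05 [(30, [6, 2, 10, 36, 9, 33]), (20, [2, 4, 7, 26, 6, 20])]
-79 0.65 0.1 [(30, [6, 2, 8, 33, 11, 29]), (20, [2, 3, 6, 24, 7, 18])]
-79 0.65 0.13 [(30, [6, 1, 7, 32, 12, 28]), (20, [2, 3, 5, 23, 8, 17])]
dish [([0.433, 0.004, 0.018], 0.6)]
cream_jar [([0.432, 0.004, 0.017], 0.68), ([0.749, -0.266, 0.048], 0.67)]
lipstick []
```

```bash
python3 - <<'E'
from h import *
E=[0.50,0.08]; yaw=-79.2; ph=30
phi=lambda th: ph*(90-th)/(90-ph)
env.move_straight([0.508,0.2007,0.16])
p,r=pose(arc(E,30,0.03,yaw),30,yaw); env.goto(p,r); env.dwell(.1)
f0=env.read_state()["force"]; print(st())
p,r=pose(arc(E,30,-0.01,yaw),30,yaw)
print(env.move_straight(p,rate=0.03,force_limit=8))
s=env.read_state(); dz=s["position"][2]-p[2]-0.01; print("touch dz",dz,s["force"]-f0,s["clock"])
dz=min(dz,0)
for th in np.arange(35,91,5):
    p,r=pose(arc(E,th,dz,yaw),phi(th),yaw)
    env.move_straight(p,r,rate=0.06)
    s=env.read_state(); F=s["force"]-f0
    print(th,round(dz,4),F,s["position"]-p,round(s["clock"],2),round(s["opening"],3))
    if F[2]>35: print("abort"); break
    dz+=float(np.clip(0.00008*(F[2]-14),-.0012,.0012)); dz=max(dz,-0.006)
    if th>=75: dz=max(dz,-0.004)
f=env.grab_frame("wrist"); cv2.imwrite("pics/piv.png",f["image"])
g=env.grab_frame("scene"); cv2.imwrite("pics/piv_s.png",g["image"])
E
```

```text
(11.5667, array([0.4954, 0.1048, 0.0976]), array([-0.2841, -0.1215, -1.7179]), 0.338084984364825, 29.999796152114868)
True
touch dz -0.0008443974352650898 [2.5041 0.285  3.8754] 12.5333
35 -0.0008 [0.4738 0.8031 3.9609] [ 0.0002 -0.0002  0.0003] 12.81 0.338
40 -0.0016 [-0.7824  1.4522  6.5071] [0.0006 0.0004 0.0005] 13.09 0.342
45 -0.0022 [0.0337 2.148  6.5384] [0.0007 0.0009 0.0005] 13.38 0.337
50 -0.0028 [-0.864   3.2548  6.4808] [0.0009 0.0012 0.0005] 13.66 0.338
55 -0.0034 [0.0487 2.9398 6.6365] [0.001  0.0013 0.0004] 13.94 0.34
60 -0.004 [0.8766 2.3711 3.912 ] [0.0004 0.0003 0.0001] 14.22 0.338
65 -0.0048 [-0.5064  1.4016  3.5954] [-0.0002 -0.0005 -0.0001] 14.51 0.342
70 -0.0057 [0.4316 1.4844 3.1777] [-0.0005 -0.0007 -0.0002] 14.79 0.339
75 -0.006 [ 0.1419 -0.0927  2.563 ] [-0.0005 -0.0008 -0.0001] 15.07 0.338
80 -0.004 [-0.3687  0.9212  3.0036] [-0.0002 -0.0005  0.0001] 15.32 0.338
85 -0.004 [-0.5235  0.7869  2.8354] [-0.0001 -0.0003  0.0001] 15.58 0.338
90 -0.004 [-1.7915  1.4266 10.5901] [0.0004 0.0001 0.0014] 15.85 0.338
```

View pics/piv.png

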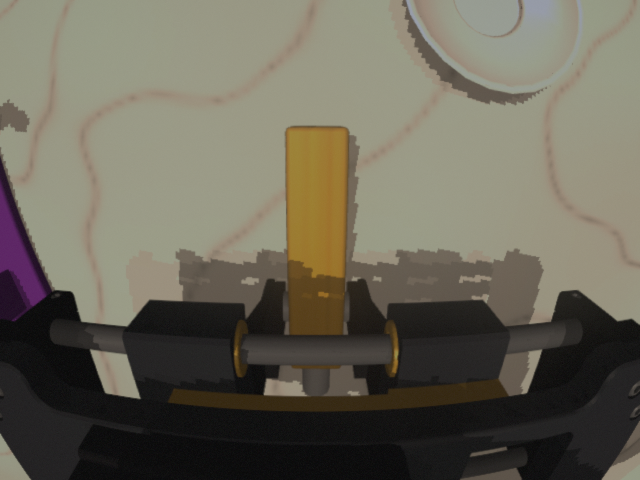

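The atomiser now lies along the grip with its foot at the top, (318,127), the square face flat and the nozzle under the gripper. I'll check the pinch depth by re-touching the counter, then check that it is level.

```bash
python3 - <<'E'
from h import *
def foot(f):  # foot end: row of gold edge, width there, in pixels
    h=cv2.cvtColor(f["image"],cv2.COLOR_BGR2HSV); m=((h[...,0]>14)&(h[...,0]<30)&(h[...,1]>140))[:290,260:380]
    rows=np.where(m.sum(1)>25)[0]; return rows[0],m[rows[0]+6].sum(),m[rows[0]+60].sum(),m[rows[0]+120].sum(),260+np.where(m[rows[0]+10])[0].mean()
print(foot(env.grab_frame("wrist")))
p=env.read_state()["position"]; env.dwell(.2); print(st())
up=np.r_[p[:2],0.010]; env.move_straight(up,rate=0.03); env.dwell(.2)
f=env.grab_frame("wrist"); print(foot(f),st())
print(env.move_straight(np.r_[p[:2],-0.002],rate=0.012,force_limit=3)); print(st())
env.move_straight(np.r_[p[:2],0.12],rate=0.1); env.dwell(.2); print(st())
f=env.grab_frame("wrist"); print(foot(f))
g=env.grab_frame("scene"); P,R=cam(g)
q=(np.r_[p[:2],0.13]-P)@R; u=int(g["cx"]+g["fx"]*q[0]/-q[2]); v=int(g["cy"]-g["fy"]*q[1]/-q[2]); print(u,v)
cv2.imwrite("pics/lift.png",cv2.resize(g["image"][v-50:v+50,u-60:u+60],(720,600),interpolation=cv2.INTER_CUBIC))
E
```

```text
(np.int64(127), np.int64(61), np.int64(61), np.int64(58), np.float64(317.0))
(16.2, array([0.4854, 0.1587, 0.0004]), array([-2.1512, -0.2588,  8.3413]), 0.338287213269864, 34.200498235586565)
(np.int64(127), np.int64(61), np.int64(60), np.int64(58), np.float64(317.0)) (16.9667, array([0.4853, 0.1586, 0.0098]), array([ 0.0612,  0.5403, -0.0114]), 0.3374684827573345, 29.999998211860657)
True
(17.7333, array([0.4854, 0.1587, 0.0004]), array([0.0278, 0.5051, 4.2208]), 0.3371272565210438, 31.968602838805964)
(19.2833, array([0.4852, 0.1586, 0.1195]), array([-0.3326,  0.3717, -0.7551]), 0.3397479018562926, 29.999864995479584)
(np.int64(127), np.int64(61), np.int64(60), np.int64(58), np.float64(317.0))
383 262
```

View pics/lift.png

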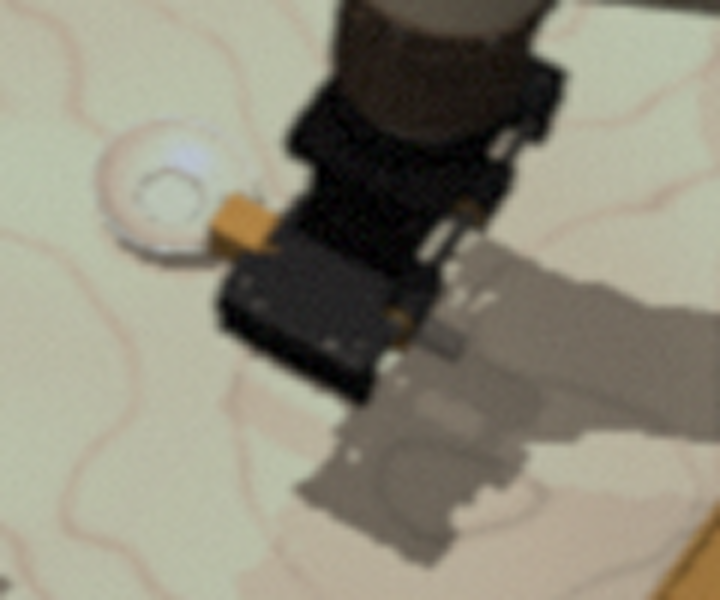

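The grip angle did not change after lifting, with the foot edge still at (317,127) and the face widths consistent with level. Next I'll work out the in-hand offset from the same camera, go above the cradle and check the alignment.

```bash
cat >> h.py <<'E'
CY=10.82; C=np.array([0.5406,-0.1584])
ex=np.array([np.cos(np.radians(CY)),np.sin(np.radians(CY))]); ey=np.array([-ex[1],ex[0]])
def cw(x,y): return C+x*ex+y*ey
E
python3 - <<'E'
from h import *
f=env.grab_frame("wrist"); s=env.read_state(); p=s["position"]
F=onplane(f,[[317.0,127.0]],p[2]+0.0115+0.011)[0]   # foot edge
d=F[:2]-p[:2]; yaw=np.radians(s["tool_rot"][2]); tx=np.array([np.cos(yaw),np.sin(yaw)]); ty=np.array([tx[1],-tx[0]])
print(s["tool_rot"],"foot in tool x,y",d@tx,d@ty)
a,b=d@tx,d@ty
y2=CY-90; t=np.radians(y2); tx=np.array([np.cos(t),np.sin(t)]); ty=np.array([tx[1],-tx[0]])
T=cw(0,-.065)-a*tx-b*ty
print("TCP target",T,"nominal",cw(0,.015))
np.save("T.npy",T)
env.goto([*T,0.12],[180,0,y2]); env.dwell(.2)
f=env.grab_frame("wrist"); print(st()[:2])
im=f["image"].copy(); P,R=cam(f)
def proj(W):
    q=(np.array(W)-P)@R; x,y,w=q[0],-q[1],-q[2]; r=np.hypot(x,y); k=np.arctan2(r,w)/r
    return int(round(f["fx"]*k*x+f["cx"])),int(round(f["fy"]*k*y+f["cy"]))
def line(pts,z,c):
    L=[proj([*cw(*q),z]) for q in pts]
    for u,v in zip(L,L[1:]): cv2.line(im,u,v,c,1)
line([(-.04,-.082),(.04,-.082),(.04,.082),(-.04,.082),(-.04,-.082)],.008,(0,255,0))
line([(-.0155,-.02),(-.0155,-.069),(.0155,-.069),(.0155,-.02)],.032,(255,255,0))
cv2.imwrite("pics/hover.png",im)
E
```

```text
[179.8732  -0.0482 -79.2125] foot in tool x,y 0.08262512496280187 0.000709012895792711
TCP target [ 0.538 -0.141] nominal [ 0.5378 -0.1437]
(20.85, array([ 0.5382, -0.1399,  0.1201]))
```

View pics/hover.png

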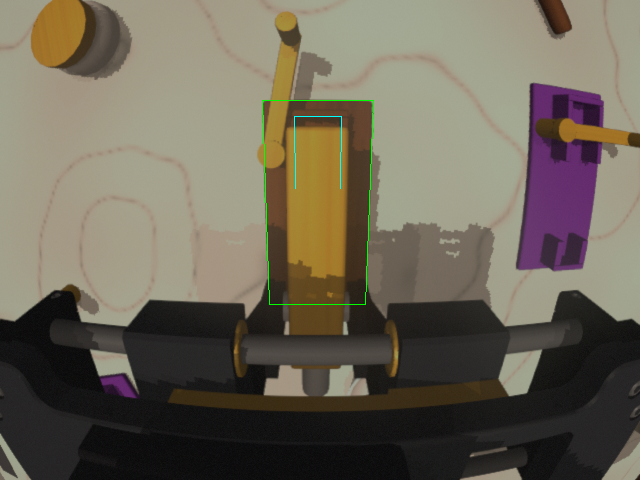

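The overlay of the cradle model matches its base edges, and the atomiser is centred over the pocket at (318,127), clear of the lever from hinge (270,153) to pin (287,28). Lowering now.

```bash
python3 - <<'E'
from h import *
T=np.load("T.npy"); r=[180,0,CY-90]
env.move_straight([*T,0.05],r,rate=0.12); env.dwell(.15)
print(st())
print(env.move_straight([*T,0.0065],r,rate=0.025,force_limit=6)); env.dwell(.1); print(st())
f=env.grab_frame("wrist"); cv2.imwrite("pics/seat.png",f["image"][90:420,150:500])
E
```

```text
(21.7333, array([ 0.5388, -0.1409,  0.051 ]), array([ 0.3193,  0.092 , -0.78  ]), 0.34189698394241724, 29.999984800815582)
True
(23.3583, array([ 0.538 , -0.1409,  0.0085]), array([-0.757 ,  0.6561,  5.4301]), 0.3385435120604102, 32.66524531041796)
```

```bash
python3 - <<'E'
from h import *
T=np.load("T.npy"); r=[180,0,CY-90]
env.gripper_to(0.65); print(st())
env.move_straight([*T,0.12],r,rate=0.12); env.dwell(.2)
f=env.grab_frame("wrist"); im=f["image"]; h=cv2.cvtColor(im,cv2.COLOR_BGR2HSV)
m=((h[...,0]>14)&(h[...,0]<32)&(h[...,1]>130)).astype(np.uint8); m[:, :250]=0; m[:,330:]=0; m[100:]=0
print("pin rows",np.where(m.any(1))[0][:1],[ (rr,np.where(m[rr])[0][[0,-1]].tolist()) for rr in (14,18,22,26,30,40,60) if m[rr].any()])
H=cw(.03,-.045)
for uv in ((286,21),):
    w=onplane(f,[uv],.085)[0]; q=w[:2]-H; print("pin",w,np.linalg.norm(q),"angle",np.arctan2(q@-ey,q@-ex))
for d in show(f,"lever_pin"): 
    q=np.array(d["xyz"][:2])-H; print(np.linalg.norm(q),np.arctan2(q@-ey,q@-ex))
cv2.imwrite("pics/rel.png",im); print(st())
for a in np.linspace(1.6,-.1,6):
    for ps in (0,180):
        y=np.degrees(np.arctan2(*( -np.cos(a)*ex-np.sin(a)*ey)[::-1]))+ps
        P=H+.077*(-np.cos(a)*ex-np.sin(a)*ey)
        print(round(a,2),ps,env.inverse_kinematics([*P,.055],[180,0,y]))
E
```

```text
(24.175, array([ 0.5253, -0.1431,  0.009 ]), array([-23.1652,  -4.7956,  31.2577]), 0.6452032188457305, 15.722850020974874)
pin rows [13] [(14, [279, 288]), (18, [274, 292]), (22, [273, 293]), (26, [273, 293]), (30, [276, 290]), (60, [276, 294])]
pin [ 0.5785 -0.2745  0.085 ] 0.07750309173394175 angle 1.3815354917899025
lever_pin [([0.346, -0.278, 0.041], 0.63), ([0.579, -0.232, 0.042], 0.62)]
0.24660342985242412 0.14467929510082672
0.035532230935623396 1.3871796030698507
(25.5667, array([ 0.5378, -0.141 ,  0.1195]), array([ 0.5791,  0.5453, -0.3665]), 0.6530834560977381, 0.0)
1.6 0 [-10.4392  33.4176  -6.4975   0.     -50.085   22.9325]
1.6 180 [ -10.4392   33.4176   -6.4975   -0.      -50.085  -157.0675]
1.26 0 [-10.9976  31.5721 -10.0967   0.     -48.3312   4.0103]
1.26 180 [ -10.9976   31.5721  -10.0967    0.      -48.3312 -175.9897]
0.92 0 [-10.7427  29.5394 -14.0099   0.     -46.4508 -15.7252]
0.92 180 [-10.7427  29.5394 -14.0099   0.     -46.4508 164.2748]
0.58 0 [ -9.5948  27.5356 -17.8095   0.     -44.655  -36.3536]
0.58 180 [ -9.5948  27.5356 -17.8095   0.     -44.655  143.6464]
0.24 0 [ -7.5919  25.7958 -21.0572   0.     -43.147  -57.8371]
0.24 180 [ -7.5919  25.7958 -21.0572   0.     -43.147  122.1629]
-0.1 0 [ -4.9434  24.5518 -23.3478  -0.     -42.1004 -79.9662]
-0.1 180 [ -4.9434  24.5518 -23.3478   0.     -42.1004 100.0338]
```

View pics/rel.png

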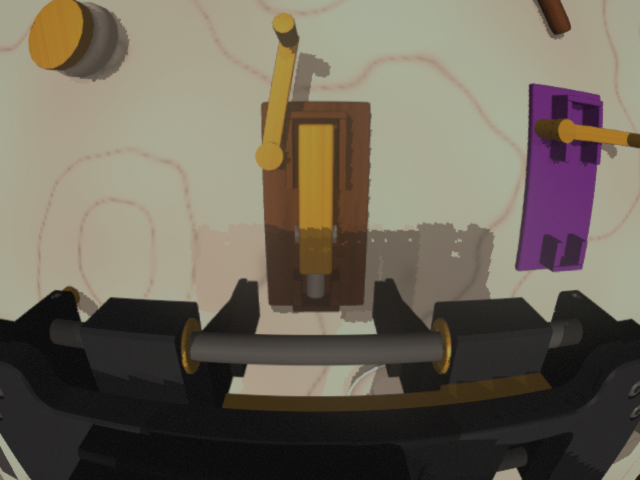

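The atomiser is seated: its foot is in the pocket at (315,122), its nozzle is in the narrow notch at (316,285), and the fingers are clear. The pin is at about (283,22). I'll straddle it and swing the lever shut.

```bash
python3 - <<'E'
from h import *
H=cw(.03,-.045)
f=env.grab_frame("wrist"); w=onplane(f,[[283,22]],.085)[0]; q=w[:2]-H; a0=np.arctan2(q@-ey,q@-ex); print(w,np.linalg.norm(q),a0)
def P(a,z=.055):
    u=-np.cos(a)*ex-np.sin(a)*ey
    return [*(H+.077*u),z],[180,0,np.degrees(np.arctan2(u[1],u[0]))]
env.gripper_to(0.33)
p,r=P(a0,.17); env.goto(p,r); p,r=P(a0)
print(env.move_straight(p,r,rate=0.12,force_limit=6),st())
for a in np.r_[np.arange(a0-.17,0.1,-.17),0.05,-.05,-.15,-.25,-.3]:
    p,r=P(a); hit=env.move_straight(p,r,rate=0.08,force_limit=8)
    s=env.read_state(); u=s["position"][:2]-H; ang=np.arctan2(u@-ey,u@-ex); print(round(a,2),hit,round(ang,3),s["force"],round(s["clock"],2))
    if hit: break
E
```

```text
[ 0.5802 -0.2738  0.085 ] 0.07682023232932006 1.4032662690569977
False (28.15, array([ 0.5808, -0.274 ,  0.0559]), array([-0.4786, -0.7971,  0.9038]), 0.3269954493742943, 0.0)
1.23 False 1.24 [ 0.17   -0.5894  0.4127] 28.47
1.06 False 1.071 [0.2966 0.3147 0.6739] 28.78
0.89 False 0.901 [ 0.7647 -0.4065 -0.5637] 29.1
0.72 False 0.731 [ 0.372  -0.2995  0.13  ] 29.42
0.55 False 0.561 [-1.2115 -0.5358 -0.0595] 29.73
0.38 False 0.39 [-0.2083  0.3588 -0.2223] 30.05
0.21 False 0.22 [ 0.3717 -1.2699  0.7601] 30.37
0.05 False 0.055 [-0.3898 -0.6641  0.2876] 30.68
-0.05 False -0.045 [-0.1713 -0.8028  0.3989] 30.93
-0.15 False -0.121 [ 1.7024 -8.0719 -2.1464] 31.18
-0.25 False -0.144 [  4.26   -38.7745 -11.4142] 31.43
-0.3 False -0.152 [  5.0716 -53.1961 -15.7898] 31.68
```

```bash
python3 - <<'E'
from h import *
H=cw(.03,-.045)
def P(a,z=.055):
    u=-np.cos(a)*ex-np.sin(a)*ey
    return [*(H+.077*u),z],[180,0,np.degrees(np.arctan2(u[1],u[0]))]
p,r=P(-.02); env.move_straight(p,r,rate=.05); env.dwell(.2); print(st())
p,r=P(-.02,.2); env.move_straight(p,r,rate=.15)
env.goto([0.50,-0.10,0.33],[180,0,CY-90]); env.dwell(.3); print(st())
f=env.grab_frame("wrist")
for uv in [0]:
    a=rectify(f,cw(-.047,-.045),.085,.10); h=cv2.cvtColor(a,cv2.COLOR_BGR2HSV); m=((h[...,0]>14)&(h[...,0]<32)&(h[...,1]>130)&(h[...,2]>110))
    cv2.imwrite("pics/fin.png",a)
for t in("lever","lever_pin","atomiser","atomiser_studs"):
    for d in show(f,t)[:3]:
        x=np.array(d["xyz"][:2])-C; print("  cradle frame",x@ex,x@ey)
k=env.trace(f,"lever")
for d in k[:2]:
    ys,xs=np.where(d["mask"]); W=onplane(f,np.c_[xs,ys],.043)[:,:2]-C; L=np.c_[W@ex,W@ey]
    v=np.linalg.svd(L-L.mean(0),full_matrices=False)[2][0]; print(d["score"],L.min(0),L.max(0),"slope deg",np.degrees(np.arctan2(v[1],v[0])))
E
```

```text
(32.4667, array([ 0.5027, -0.2096,  0.0551]), array([ 0.0527,  0.314 , -0.5059]), 0.32984248420386675, 0.0)
(35.125, array([ 0.4999, -0.1002,  0.3297]), array([ 0.1056, -0.6522, -0.1553]), 0.33086710961238464, 0.0)
lever [([0.544, -0.203, 0.042], 0.8), ([0.329, -0.276, 0.041], 0.7), ([0.718, 0.101, 0.044], 0.68)]
  cradle frame -0.004541833748317671 -0.04453921582384049
  cradle frame -0.22958228208326056 -0.07564671673934145
  cradle frame 0.2231757872771413 0.22164495927773356
lever_pin [([0.721, 0.098, 0.046], 0.77), ([0.547, -0.198, 0.042], 0.6), ([0.33, -0.277, 0.042], 0.57), ([0.486, -0.149, -0.003], 0.37)]
  cradle frame 0.22522706869429268 0.217994994271374
  cradle frame -0.001540547074648691 -0.04002232770230626
  cradle frame -0.2289235515023564 -0.07699433464579038
atomiser [([0.546, -0.155, 0.032], 0.88)]
  cradle frame 0.0053948317109936885 0.002125039013772965
atomiser_studs [([0.545, -0.158, 0.033], 0.6)]
  cradle frame 0.004008336889507958 -0.0008678913412458985
0.8 [0.1812 0.2032] [0.2707 0.2408] slope deg 16.221874397339764
0.65 [-0.0545 -0.053 ] [ 0.0394 -0.0357] slope deg 0.5776657659855438
```

```bash
python3 -c "
from workcell import env
print(env.close_job())"
```

```text
the job is handed in; nothing more can be done
None
```

The atomiser was pinched, pivoted level and lowered, still held, into the dark cradle with its nozzle in the notch; I then shut the lever against its stop and handed in at about 35 s, though pressing the lever peaked at about 56 N and the fingers pressed the cradle base with about 39 N on release.

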